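# Draw the clogged filter cartridge out of the vacuum set

### The job

The vacuum chuck's filter is clogged and its housing is already open. With the hook tool, catch the wire loop of the cartridge deep in the housing and draw the cartridge out until about half of its body stands out of the mouth, leave it resting there and lay the hook tool flat on the bench. Then take the cartridge by its body with the fingers, pull it clear and lay it on its side in the shallow metal tray; do not drop it or let it touch the bench, and leave everything else where it is.

Things in the scene. Friction and masses are not known exactly. Their poses are not given: they have to be found in the camera images.
- housing: Fixed vacuum set on a 14 mm plywood plate: a level clear tube with aluminium collars (the filter housing) and a grey pump beside it. Origin on the bench straight below the bore's mouth; x points into the bore, z up. The pump is on the -y side (y -115 to -235, x 35 to 290, up to 220 mm high); its hose rises to 180 mm over the tube's closed end. The plate begins at x = 10 mm. Nothing stands before the mouth.
- mouth (a point): Centre of the bore's mouth, on the bore's axis, 80 mm above the bench; x points into the bore. The bore is level, round (12 flats, 66 mm across) and 232 mm deep, closed at its end. The front collar round the mouth is 88 mm across; its face is the mouth plane.
- cartridge: Used filter cartridge lying level and loose in the bore, axis 4 mm below the bore's: 110 mm long, 0.17 to 0.34 kg, a firm pleated middle 53 mm across and 88 mm long between round caps 58 mm across, 11 mm thick. Origin on its axis at mid-length; x points into the bore, away from the loop. It slides with friction (a few N), stays where left, and dips a few degrees when past half out.
- loop (a point): Middle of the upright cross wire of the steel loop on the cartridge's front cap, on its axis, 85 mm from its origin (x = -85 mm) and 30 mm before the cap; at the start 45 to 75 mm inside the mouth. The loop is of 5 mm wire and stands in the vertical plane: two level side wires 36 mm apart, joined by the cross wire, straight over its middle 24 mm.
- front (a point): Centre of the outer face of the cartridge's front cap (x = -55 mm in its frame); the rear cap's outer face is at x = +55 mm.
- hook: Hook tool, 225 mm long, 0.13 kg, lying flat: flat-sided wooden handle 100 mm long, 24 wide, 20 high, brass ferrule, straight 6 mm steel shank with a short hook at its end. Origin at the handle's middle, 10 mm above the bench; x points along the shank's middle line to the hook; the hook points to +y. It balances about 25 mm ahead of the origin. A straight-bladed gouge with a like handle lies nearby.
- bend (a point): Corner where the hook tool's shank ends and turns into the hook, on the shank's middle line, 172 mm ahead of the handle's middle. The hook goes sideways (+y of the tool, level as it lies), its end 17 mm from the shank's middle line and leaning back 4 mm towards the handle; 6 mm steel throughout.
- tray: Fixed shallow sheet-metal tray, 230 mm (its x) by 155 mm (its y), 28 mm high outside with a rolled rim to 31 mm; walls and floor 3 mm thick. Origin under the middle of its floor, on the bench.
- table: The wooden bench, its top at height 0.
- gouge: Bystander: small turning gouge, 215 mm long, with a wooden handle like the hook tool's and a straight blade, lying on the bench.
- cover: Bystander: loose aluminium end cover of the housing, a disc 92 mm across and 11 mm thick with a hose stub, 38 mm high in all, lying on the bench. It stays off.
- spare: Bystander: a new cartridge, clean paper, standing upright on its end on the bench, loop on top, 143 mm high.
- bowl: Bystander: turned wooden bowl, 150 mm across, 62 mm high.
- wax_tin: Bystander: tin of wax, 80 mm across, 50 mm high.
- sanding_block: Bystander: cork sanding block, 110 x 60 x 32 mm.
- mug: Bystander: white mug, 80 mm across, 90 mm high.
Not all that is in view belongs to the job. What is shaped like the hook but turquoise is not meant.

How it is judged (in metres and radians):
On the way, in this order (a step that is already met when the one before it is completed fails the run):
1. with the hook tool on its loop, the cartridge is drawn until at least 38 mm of its 110 mm body stands out of the mouth, while at least 15 mm is still inside, the fingers not on it (x of front in the frame of mouth between -0.095 and -0.038 m and contact force between hook and cartridge above 0.1 N and contact force between the fingers and cartridge below 0.1 N).
2. the hook tool lies flat on the bench, let go, clear of the tray, while the cartridge rests in the mouth with 38 to 95 mm of its body out (x of front in the frame of mouth between -0.095 and -0.038 m and height (world z) of cartridge above 0.055 m and linear speed of each of cartridge, hook below 0.03 m/s and height (world z) of hook below 0.02 m and height (world z) of bend below 0.025 m and contact force between the fingers and hook below 0.1 N and contact force between hook and cartridge below 0.05 N and contact force between hook and tray below 0.05 N), for 0.2 s.
3. held in the fingers, the cartridge is lowered into the tray to within 20 mm of its floor before it is let go (contact force between the fingers and cartridge above 1 N and z of cartridge in the frame of tray below 0.052 m and x of cartridge in the frame of tray between -0.08 and 0.08 m and y of cartridge in the frame of tray between -0.055 and 0.055 m).
At the end, for the whole second after the job is handed in: The cartridge lies at rest on its side (within 10 degrees of level) on the tray's floor inside its walls, and the hook tool lies flat and at rest on the bench, clear of the tray; everything let go (z of cartridge in the frame of tray below 0.04 m and x of cartridge in the frame of tray between -0.08 and 0.08 m and y of cartridge in the frame of tray between -0.055 and 0.055 m and angle between cartridge's own x axis and vertical between 1.4 and 1.75 rad and linear speed of each of cartridge, hook below 0.03 m/s and height (world z) of hook below 0.02 m and height (world z) of bend below 0.025 m and contact force between hook and tray below 0.05 N); the robot touches nothing.
It fails at once if the cartridge touches the bench (contact force between cartridge and table above 0.3 N).
It fails at once if a bystander (gouge, cover, new cartridge, bowl, wax tin, sanding block or mug) is shifted by more than 30 mm (distance of any of gouge, cover, spare, bowl, wax_tin, sanding_block, mug from where it was at the start of the episode above 0.03 m).
It also fails if it takes over 66 s, if anything falls off the work surface, if the arm or the gripper's body presses on something with over 40 N, if the wrist force passes 120 N, or if a joint passes its speed limit or range.

### The arm

A 6-joint arm with a two-finger parallel gripper is mounted at the origin on the work surface. World frame = base frame: x ahead of the robot, y to its left, z up, the work surface at z = 0. Lengths are in mm, angles in degrees, forces in N, time in s.
With the tool pointing down it reaches from about 300 to 850 mm from the base axis. Payload 4.2 kg.
Tool frame: the origin (TCP) lies on the centre line of the jaws, within the pads' length; the fingertips stand env.nose_length ahead of it and the grasp point (between the pads) lies 2 mm behind it (env.nose_length is the distance from the TCP to the fingertips, in mm); z points along the fingers, y is the direction in which the jaws open and shut (so a half turn about z gives the same grasp; the last joint's range is limited). The gripper opens to 91 mm and grips with 3 to 60 N. Pads are 32 mm wide; open, the fingers measure 118 mm over their backs; the gripper's body (76 mm by 178 mm) begins 60 mm behind the grasp point.
Start: joints at [-1.146, 18.312, 89.639, -0, 72.044, -1.146], TCP at [575.014, 0, 230.976] pointing down, gripper open.
Joint ranges: [-177.97, 177.97], [-48.28, 115.42], [12.27, 149.76], [-77.06, 257.06], [2.81, 150.46], [-146.56, 146.56]. Speed limits (degrees/s): [147.25, 147.25, 180, 180, 180, 180].

### API

Orientations are given as [roll, pitch, yaw] about the fixed x, y, z axes, in that order (R = Rz(yaw) Ry(pitch) Rx(roll)).
In Python, from workcell import env gives the robot as it stands. The module is installed in compiled form; this text tells all that it offers.
- The arm moves only by the tool jog_arm, never from a script. Its argument "deltas" is a list that holds one entry, the list of rows, each a list of 5 numbers: the shift along the tool's x, y, z in m, then the turn about the tool's z in degrees, then the finger opening in m, from 0 to 0.0912. A call has 1 to 20 rows; each row is the pose to reach, as a shift and turn from the pose commanded when the call began, along the tool's axes at that moment; what a row does not reach only later rows make up. A row lasts 1/12 s, in which the tool goes at most 41.7 mm and 7.16 degrees, less where a joint would pass 70% of its speed; a pose out of reach is approached as far as the arm can. A call with a gripper value outside its range is refused whole. The fingers move at their own pace and stop on an object; "grip_force" is the grip in N (left out, the last holds). Time passes only in rows, so rows that repeat a pose let the fingers close. It gives the time, the measured TCP pose, the force and the opening at its end, in the units of the state.
- env.state(): the state, without advancing time (a new reading comes with each control period).
- env.grab_frame(name): name is "scene" or "side" or "wrist"; returns the picture (480x640x3 uint8, red, green, blue); there is no depth.
- env.camera_params(name): a dict with "fx", "fy", "cx", "cy" (pixels), "k1" (the pictures are not rectified: a ray, as slopes to the right and down, at radius r is drawn at 1 + k1 r^2 times it, then the intrinsics apply), "xyz" and "orientation" of the camera in the world. Camera axes: x right, y down, z forward; pixel columns grow to the right and rows downward; lengths in mm; the calibration is good to about 2 mm. A picture is of the moment at which its call begins: read the wrist's pose just before it. camera_params takes no time and is no camera call; for the wrist camera it gives the pose at the moment of the call.
- env.job_done(): hands the job in, once; it reports no verdict.
Trained networks look in the newest picture that a camera, given by its name, has taken for a name from the list of things; names that differ only in an ending like _2 or _b are one class to them, and where a whole thing is asked for, a point or a joint stands for the part that bears it (a point fixed in the world has none). Each returns a list of dicts, best first, with "conf" (0 to 1); they miss things now and then, are a little off and sometimes report something else, mostly with a low value. They report only what shows in the picture. A call takes as long as a camera call. They do not tell look-alikes from the thing itself.
- env.look_for(camera, label): "xyz" ([x, y, z] in mm, in world coordinates, good to about 4 mm: the middle of the surface that is visible of it).
The state is a dict: "time_s": time; "qpos": joint angles; "qvel": joint speeds; "effort": joint torques, N m; "ee_pos": TCP position; "ee_rot": TCP orientation; "force": force on the tool from outside, world axes, zero at the start; "torque": the same for the moment, N m; "gripper_width": finger opening in mm.
Only numpy, scipy, OpenCV 4.12 (cv2) and the standard library are available. Lean on these libraries where they do the work, as an engineer would, in place of code of your own. Each camera call takes 0.05 s, during which the arm holds its last target.

## Working session

There is one attempt and no reset: what is moved stays moved. The work goes in short steps, Python scripts to look and compute and a tool call to move; the robot and the scene stay as the last step left them, time stands still between calls to the robot, and variables do not carry over. Pictures are saved under pics/ and viewed, and the job is handed in when it is done.

Besides the shell and the picture viewer there is one more tool, called as name(argument=value, ...), one argument or row to a line, values as JSON. jog_arm: Moves the arm, as the interface text tells. Its arguments: {"type":"object","properties":{"deltas":{"type":"array"},"grip_force":{"type":"number"}},"required":["deltas"]}

```bash
mkdir -p pics; ls; cat > h.py <<'E'
import numpy as np, cv2
from workcell import env
from scipy.spatial.transform import Rotation as R
def cam(n):
    p=env.camera_params(n); 
    return p
def ray(p,u,v):
    x=(u-p['cx'])/p['fx']; y=(v-p['cy'])/p['fy']
    rd=np.hypot(x,y); r=rd
    for _ in range(20): r=rd/(1+p['k1']*r*r)
    s=r/rd if rd>0 else 1
    M=R.from_euler('xyz',p['orientation'],degrees=True).as_matrix()
    return np.array(p['xyz'],float), M@np.array([x*s,y*s,1])
def atz(p,u,v,z):
    o,d=ray(p,u,v); return o+d*(z-o[2])/d[2]
def proj(p,X):
    M=R.from_euler('xyz',p['orientation'],degrees=True).as_matrix()
    c=M.T@(np.array(X,float)-np.array(p['xyz'])); x,y=c[0]/c[2],c[1]/c[2]; r2=x*x+y*y
    f=1+p['k1']*r2
    return p['fx']*x*f+p['cx'],p['fy']*y*f+p['cy']
def save(n,im): cv2.imwrite('pics/'+n+'.png',im[:,:,::-1])
E
python3 - <<'E'
from h import *
print(env.state(), env.nose_length)
for c in ('scene','side','wrist'):
    print(c,env.camera_params(c))
    im=env.grab_frame(c); save(c+'0',im)
    for l in ('hook','bend','gouge','mouth','loop','cartridge','tray','housing','spare','cover','bowl','wax_tin','sanding_block','mug'):
        print(c,l,[(np.round(d['xyz']).tolist(),round(d['conf'],2)) for d in env.look_for(c,l)][:3])
E
```

```text
pics
{'time_s': 0.0, 'qpos': array([-1.14678072e+00,  1.83513879e+01,  8.97060381e+01,  1.14912936e-03,
        7.20438902e+01, -1.14593521e+00]), 'qvel': array([0.05346224, 0.01842542, 0.0302775 , 0.01554864, 0.01540396,
       0.05714021]), 'effort': array([-5.01459035e-04, -4.12465632e+01, -2.31973493e+01,  7.28826877e-02,
        4.58198413e-02, -1.41870069e-04]), 'ee_pos': array([5.74526303e+02, 7.64811279e-03, 2.30125288e+02]), 'ee_rot': array([-1.79898726e+02, -3.11853481e-03,  8.99987965e+01]), 'force': array([-0.05275937,  0.39095694,  0.01418958]), 'torque': array([-0.0478872 ,  0.01321004,  0.04664273]), 'gripper_width': 91.25818998964226} 17.0
scene {'fx': 569.6839299238773, 'fy': 569.6839299238773, 'cx': 307.4297667998848, 'cy': 235.91902368228227, 'k1': -0.024280521112585756, 'xyz': array([ 991.35272807,  706.95587286, 1116.97692099]), 'orientation': array([-1.38177084e+02, -2.33569322e-02,  1.46078026e+02])}
scene hook [([218.0, 224.0, 18.0], 0.89), ([446.0, -99.0, 18.0], 0.81)]
scene bend [([446.0, -98.0, 16.0], 0.8), ([220.0, 229.0, 20.0], 0.69), ([788.0, 197.0, 108.
[... 1612 characters left out ...]
8, 'k1': -0.04203032854391649, 'xyz': array([575.51714385,  72.55208796, 383.81726236]), 'orientation': array([ 1.65403736e+02,  2.56259106e-02, -2.01838205e-02])}
wrist hook [([426.0, -19.0, 8.0], 0.78)]
wrist bend [([432.0, -18.0, 10.0], 0.73)]
wrist gouge [([447.0, 178.0, 20.0], 0.73)]
wrist mouth [([747.0, 107.0, 106.0], 0.75), ([432.0, -17.0, 12.0], 0.39)]
wrist loop []
wrist cartridge []
wrist tray [([720.0, -234.0, 110.0], 0.35)]
wrist housing [([746.0, 112.0, 102.0], 0.79)]
wrist spare [([723.0, -236.0, 112.0], 0.74)]
wrist cover [([678.0, -160.0, 10.0], 0.97), ([433.0, -17.0, 11.0], 0.61)]
wrist bowl [([679.0, -163.0, 11.0], 0.3)]
wrist wax_tin []
wrist sanding_block []
wrist mug []
```

View pics/scene0.png

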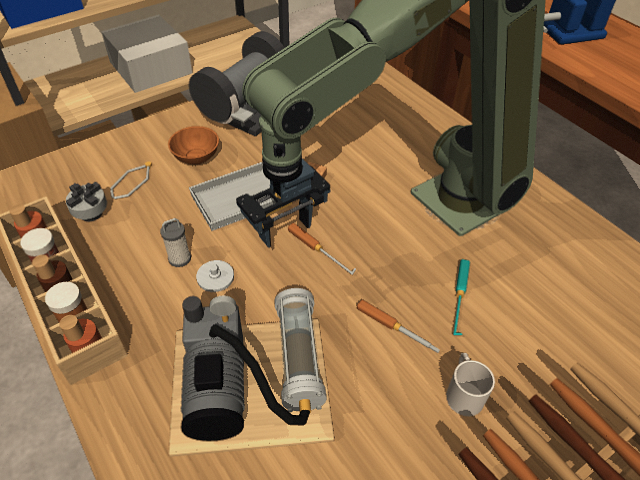

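View pics/side0.png

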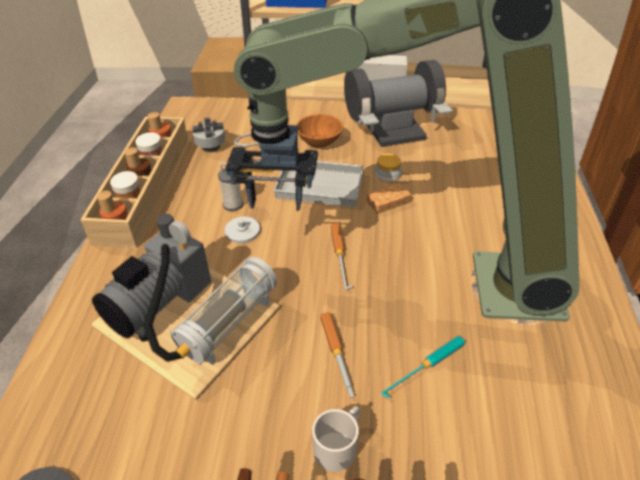

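View pics/wrist0.png

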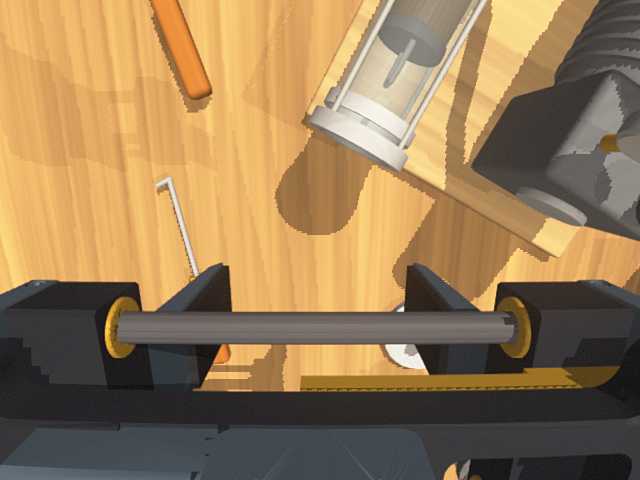

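```bash
python3 - <<'E'
from h import *
a=cv2.imread('pics/scene0.png');b=cv2.imread('pics/side0.png');w=cv2.imread('pics/wrist0.png')
c1=cv2.resize(a[210:360,270:470],(800,600),interpolation=cv2.INTER_CUBIC)
cv2.imwrite('pics/c1.png',c1)
cv2.imwrite('pics/c2.png',cv2.resize(b[210:410,240:440],(600,600),interpolation=cv2.INTER_CUBIC))
cv2.imwrite('pics/c3.png',cv2.resize(w[0:200,280:520],(720,600),interpolation=cv2.INTER_CUBIC))
p=env.camera_params('wrist')
for uv in [(168,180),(159,184),(196,276)]: print(atz(p,*uv,10))
E
```

```text
[416.21890413  47.39520171  10.        ]
[406.02183138  43.24876009  10.        ]
[436.97014531 -60.48170562  10.        ]
```

View pics/c1.png

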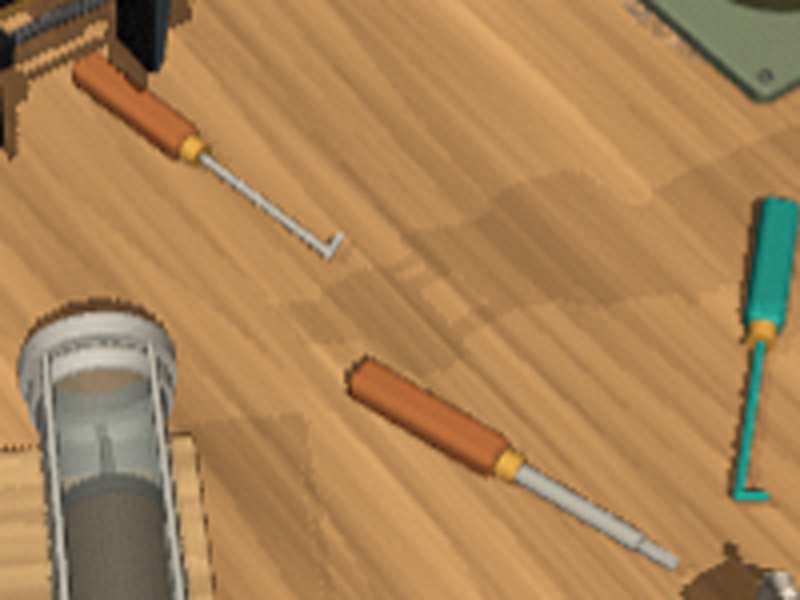

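View pics/c2.png

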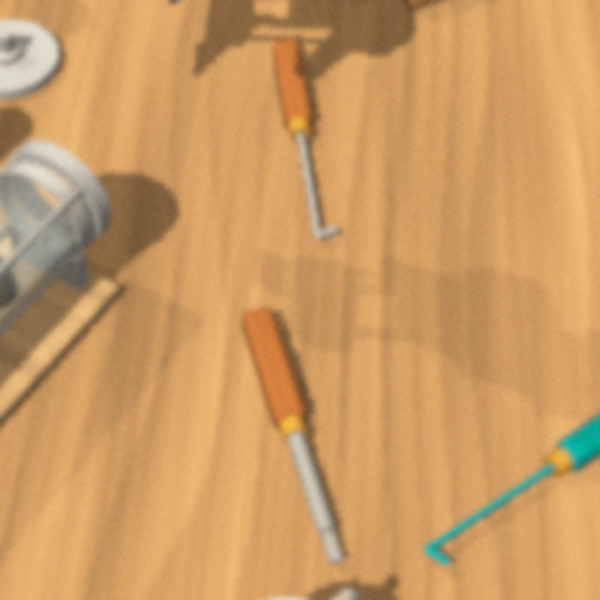

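View pics/c3.png

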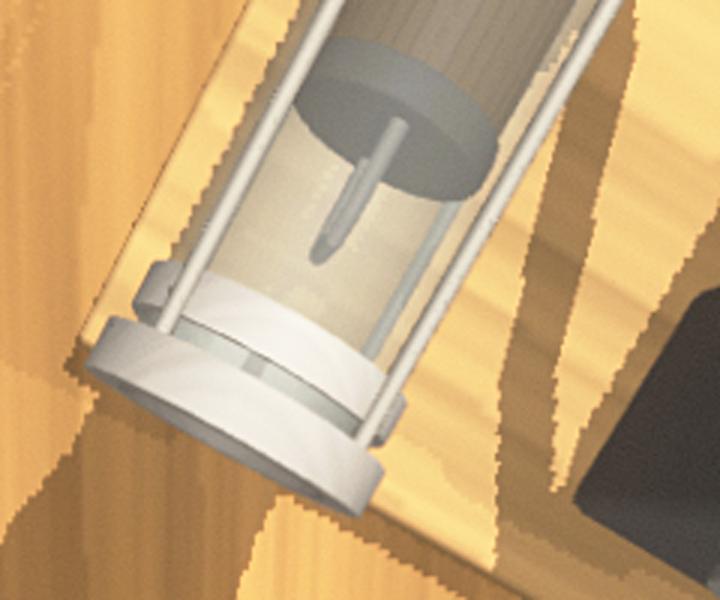

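```bash
cat > fit.py <<'E'
from h import *
from scipy.optimize import least_squares
p=env.camera_params('wrist')
s=np.array([[88,362],[150,385],[215,425],[290,480],[362,515]],float)/3+[280,0]
b=np.array([[108,318],[180,330],[260,370],[330,415],[384,466]],float)/3+[280,0]
def circ(q,d,n=180):
    x,y,t=q; t=np.radians(t); a=np.linspace(0,2*np.pi,n)
    X=np.array([x,y,80.])+d*np.array([np.cos(t),np.sin(t),0])
    return X+44*np.cos(a)[:,None]*np.array([-np.sin(t),np.cos(t),0])+44*np.sin(a)[:,None]*np.array([0,0,1])
def hull(P):
    return np.array([proj(p,X) for X in P])
def dist(pts,q,d):
    h=hull(circ(q,d)); return [np.min(np.hypot(*(h-k).T)) for k in pts]
def f(q): return np.r_[dist(s,q[:3],0),dist(b,q[:3],q[3])]
for t0 in(50,60,70):
    r=least_squares(f,[680,100,t0,14],diff_step=1e-4); print(r.x,r.cost)
q=r.x[:3]
# hook from several views
H=[('wrist',(168,180),172),('wrist',(196,276),62),('scene',(352.3,274),172),('scene',(320,248.75),62),('side',(346.7,288.3),172),('side',(341,255),62)]
P={c:env.camera_params(c) for c in('wrist','scene','side')}
for c,uv,_ in H: print(c,uv,atz(P[c],*uv,10).round(1))
E
python3 fit.py
```

```text
[606.28594215  79.56631851  62.69909251  20.85502322] 91.78351435926437
[605.49391589  79.84890373  62.44381552  14.79346142] 3.931560178562046
[605.49586006  79.86166119  62.46062193  14.77809881] 3.930273220477599
wrist (168, 180) [416.2  47.4  10. ]
wrist (196, 276) [437.  -60.5  10. ]
scene (352.3, 274) [416.7  51.2  10. ]
scene (320, 248.75) [436.1 -60.3  10. ]
side (346.7, 288.3) [412.8  48.3  10. ]
side (341, 255) [432.8 -59.3  10. ]
```

```bash
cat > ov.py <<'E'
from h import *
import sys
def ov(c,src,q,out,crop,sc,p=None,hook=None):
    p=p or env.camera_params(c); im=cv2.imread(src); u0,v0,u1,v1=crop
    im=cv2.resize(im[v0:v1,u0:u1],None,fx=sc,fy=sc,interpolation=cv2.INTER_CUBIC)
    def L(P,col):
        pts=np.array([proj(p,X) for X in P]); pts=((pts-[u0,v0])*sc).astype(np.int32)
        cv2.polylines(im,[pts.reshape(-1,1,2)],False,col,1)
    x,y,t=q;t=np.radians(t);ex=np.array([np.cos(t),np.sin(t),0]);ey=np.array([-np.sin(t),np.cos(t),0]);ez=np.array([0,0,1.]);O=np.array([x,y,80.])
    a=np.linspace(0,2*np.pi,60)
    for d,r,col in((0,44,(0,0,255)),(0,33,(0,255,255)),(232,33,(0,255,0))):
        L([O+d*ex+r*np.cos(k)*ey+r*np.sin(k)*ez for k in a],col)
    L([O,O+232*ex],(255,0,0))
    L([O+d*ex+s*ey-66*ez for d,s in((10,60),(10,-60))],(255,0,255))
    if hook is not None:
        x,y,t=hook;t=np.radians(t);hx=np.array([np.cos(t),np.sin(t),0]);hy=np.array([-np.sin(t),np.cos(t),0]);B=np.array([x,y,10.])
        for s in(-12,12): L([B-50*hx+s*hy+10*ez,B+50*hx+s*hy+10*ez],(255,255,0))
        L([B-50*hx,B+172*hx,B+168*hx+17*hy],(0,0,255))
    cv2.imwrite(out,im)
E
python3 - <<'E'
from ov import *
q=(605.5,79.9,62.45);h=(448.5,-121,100.8)
ov('wrist','pics/wrist0.png',q,'pics/o1.png',(100,0,500,300),2,hook=h)
ov('scene','pics/scene0.png',q,'pics/o2.png',(160,200,460,450),2.4,hook=h)
ov('side','pics/side0.png',q,'pics/o3.png',(80,200,380,400),2.4,hook=h)
E
```

```text
(no output)
```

View pics/o1.png

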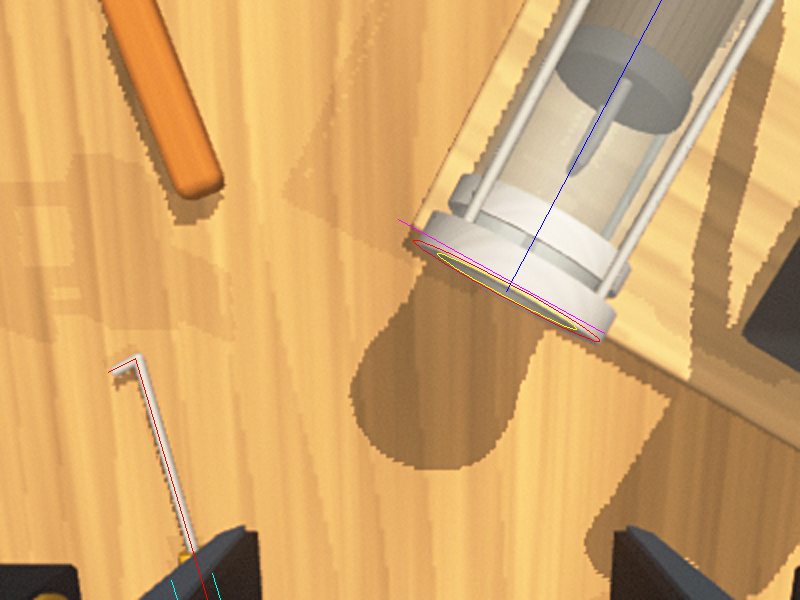

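View pics/o2.png

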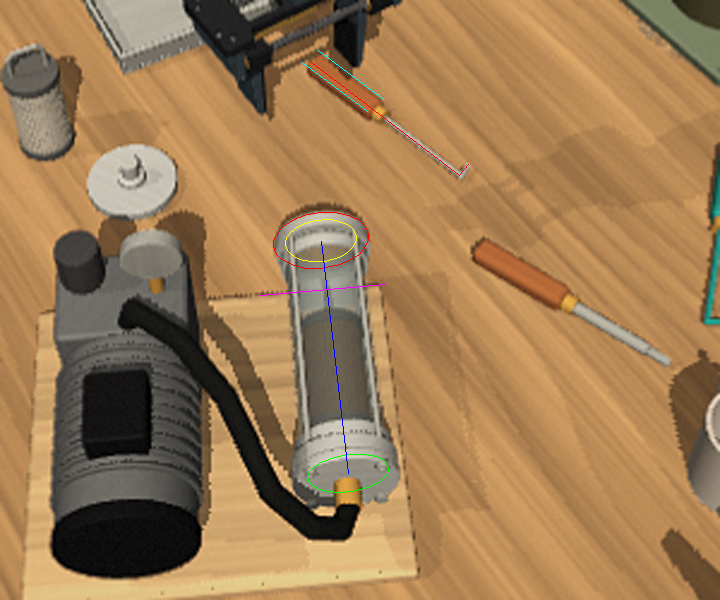

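View pics/o3.png

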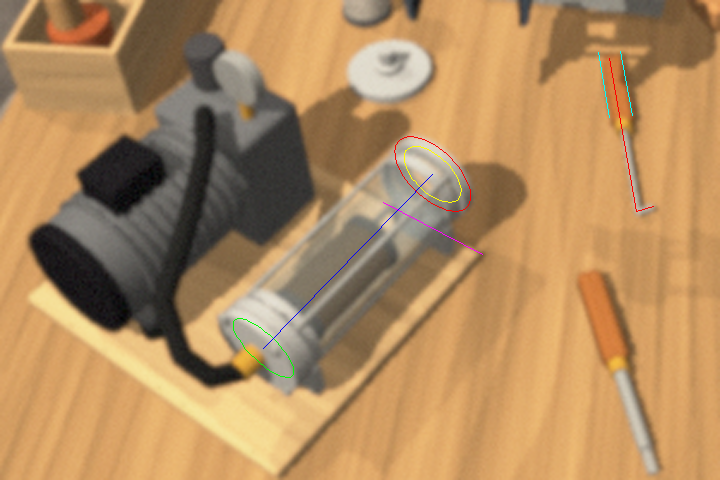

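jog_arm(
  deltas=[
    [[-0.01,-0.013,0.012,-1,0.0912],[-0.03,-0.039,0.036,-3,0.0912],[-0.055,-0.071,0.066,-6,0.0912],[-0.078,-0.1,0.092,-8,0.06],[-0.093,-0.12,0.111,-10,0.06],[-0.101,-0.13,0.121,-10.8,0.06],[-0.101,-0.13,0.121,-10.8,0.06]],
  ],
  grip_force=30,
)

```text
time_s: 2.83
ee_pos: [440.1, -101.7, 107.5]
ee_rot: [-179.6, -0.2, 100.7]
force: [-0.8, 0.4, 0.3]
gripper_width: 67.5
```

```bash
python3 - <<'E'
from h import *
s=env.state();print(s['time_s'],s['ee_pos'],s['ee_rot'],s['gripper_width'])
p=env.camera_params('wrist');print(p)
save('w1',env.grab_frame('wrist'))
save('scene1',env.grab_frame('scene'))
from ov import *
ov('wrist','pics/w1.png',(605.5,79.9,62.45),'pics/o4.png',(0,0,640,480),1.25,p=p,hook=(448.5,-121,100.8))
E
```

```text
2.8333 [ 440.10368783 -101.66210266  107.51875491] [-1.79575813e+02 -1.64074366e-01  1.00665275e+02] 67.49550257248713
{'fx': 349.31041958109154, 'fy': 349.31041958109154, 'cx': 317.5553243346711, 'cy': 245.6251345744308, 'k1': -0.04203032854391649, 'xyz': array([428.6815882 , -30.55784476, 260.55068933]), 'orientation': array([165.57357067,   0.44949148,  10.64705285])}
```

View pics/o4.png

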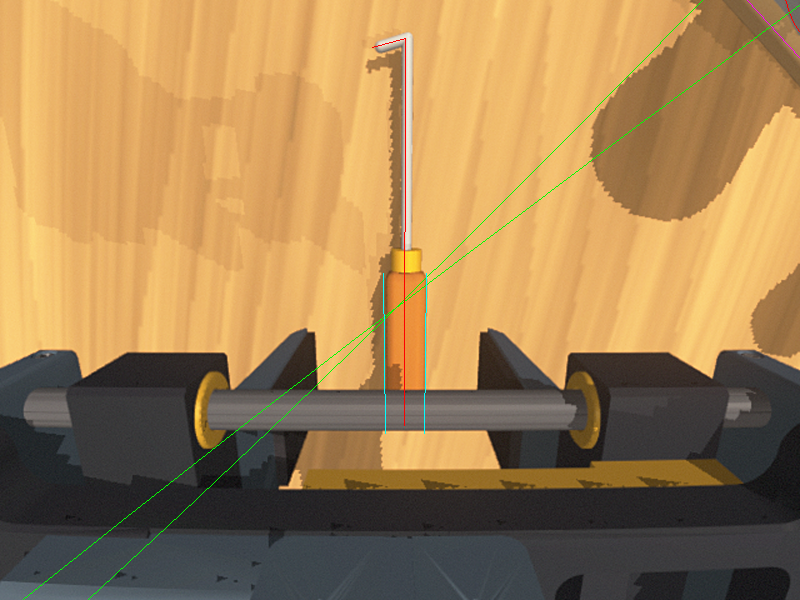

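View pics/scene1.png

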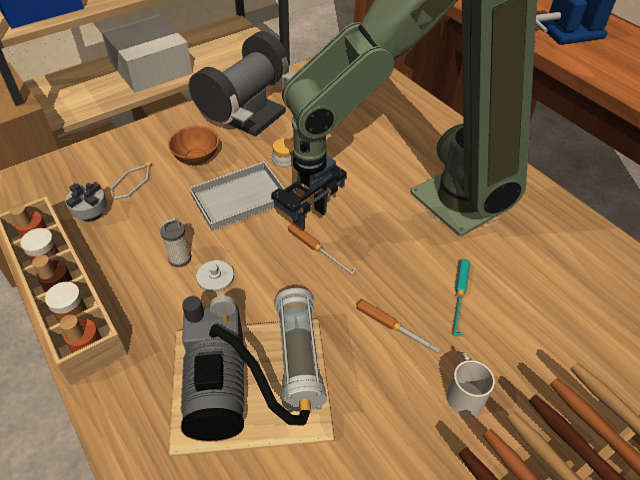

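jog_arm(
  deltas=[
    [[0,0,0.02,0,0.06],[0,0,0.05,0,0.06],[0,0,0.075,0,0.06],[0,0,0.088,0,0.06],[0,0,0.088,0,0.06]],
  ],
)

```text
time_s: 3.35
ee_pos: [445.7, -100.2, 20.5]
ee_rot: [-179.9, -0.1, 100.9]
force: [0.8, 0.2, -0.3]
gripper_width: 60.0
```

jog_arm(
  deltas=[
    [[0,0,0.0015,0,0.06],[0,0,0.0015,0,0.02],[0,0,0.0015,0,0.02],[0,0,0.0015,0,0.02],[0,0,0.0015,0,0.02],[0,0,0.0015,0,0.02],[0,0,0.0015,0,0.02]],
  ],
  grip_force=40,
)

```text
time_s: 3.93
ee_pos: [445.2, -101.1, 20.9]
ee_rot: [180.0, 0.0, 100.8]
force: [-0.6, 1.2, 1.4]
gripper_width: 24.0
```

```bash
python3 - <<'E'
from h import *
p={'fx':349.31041958109154,'fy':349.31041958109154,'cx':317.5553243346711,'cy':245.6251345744308,'k1':-0.04203032854391649,'xyz':[575.51714385,72.55208796,383.81726236],'orientation':[165.403736,0.0256,-0.0202]}
M=np.array([605.5,79.9,80]);t=np.radians(62.45);ex=np.array([np.cos(t),np.sin(t),0]);ey=np.array([-ex[1],ex[0],0])
for uv in [(386.5,85.5),(411,42),(388,84),(400,56)]:
  for z in (58,76,94):
    X=atz(p,*uv,z)-M; print(uv,z,round(X@ex,1),round(X@ey,1))
E
```

```text
(386.5, 85.5) 58 59.6 -2.6
(386.5, 85.5) 76 55.2 -1.1
(386.5, 85.5) 94 50.7 0.3
(411, 42) 58 99.6 -3.7
(411, 42) 76 93.0 -2.2
(411, 42) 94 86.4 -0.7
(388, 84) 58 61.2 -3.1
(388, 84) 76 56.7 -1.7
(388, 84) 94 52.2 -0.2
(400, 56) 58 85.6 -1.0
(400, 56) 76 79.8 0.4
(400, 56) 94 73.9 1.7
```

jog_arm(
  deltas=[
    [[0,0,-0.015,0,0.02],[0,0,-0.045,0,0.02],[-0.002,0.012,-0.066,5,0.02],[-0.006,0.03,-0.066,12,0.02],[-0.01,0.05,-0.066,19,0.02],[-0.014,0.07,-0.066,26,0.02],[-0.017,0.085,-0.066,33,0.02],[-0.0181,0.0916,-0.066,38.35,0.02],[-0.0181,0.0916,-0.066,38.35,0.02]],
  ],
)

```text
time_s: 4.68
ee_pos: [539.9, -101.7, 86.2]
ee_rot: [179.9, -0.0, 62.4]
force: [0.2, -0.6, -2.0]
gripper_width: 23.8
```

```bash
python3 - <<'E'
from h import *
from ov import *
s=env.state();print(s['ee_pos'],s['ee_rot'])
p=env.camera_params('wrist')
save('w2',env.grab_frame('wrist'));save('s2',env.grab_frame('scene'));save('d2',env.grab_frame('side'))
im=cv2.imread('pics/w2.png')
c=np.vstack([cv2.resize(cv2.imread('pics/s2.png')[190:430,200:460],(520,480),interpolation=cv2.INTER_CUBIC)])
d=cv2.resize(cv2.imread('pics/d2.png')[200:400,120:340],(528,480),interpolation=cv2.INTER_CUBIC)
cv2.imwrite('pics/o5.png',cv2.resize(np.hstack([c,d]),(800,366)))
E
```

```text
[ 539.94624799 -101.69804609   86.2205419 ] [ 1.79934183e+02 -2.54891368e-02  6.23789751e+01]
```

View pics/w2.png

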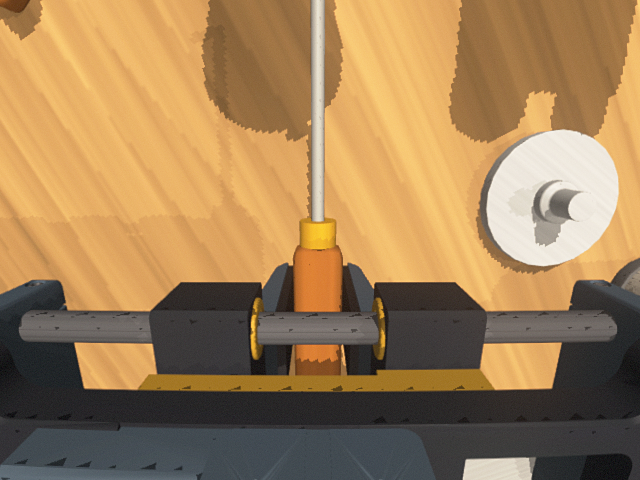

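View pics/o5.png

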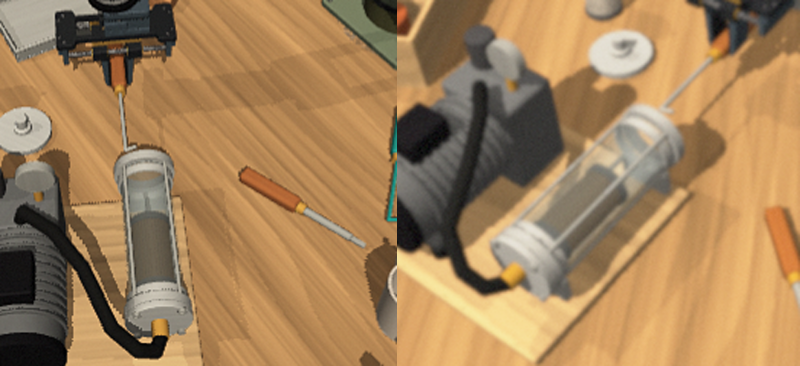

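```bash
python3 - <<'E'
from h import *
p=env.camera_params('wrist');s=env.state();T=s['ee_pos'];t=np.radians(62.4);ex=np.array([np.cos(t),np.sin(t),0]);ey=np.array([-ex[1],ex[0],0])
for uv,z in [((318,220),76),((318,247),86),((318,20),76)]:
    X=atz(p,*uv,z)-T;print(uv,X@ex,X@ey)
M=np.array([605.5,79.9,80]);print((T-M)@ex,(T-M)@ey)
E
```

```text
(318, 220) 42.65959915350071 0.33048338126271254
(318, 247) 32.10354728365968 0.28612347642273245
(318, 20) 127.80288859660497 0.5814803713224894
-192.36651014896248 -23.577813145773224
```

jog_arm(
  deltas=[
    [[0.012,0,0,0,0.02],[0.032,0,0,0,0.02],[0.054,0,0,0,0.02],[0.068,0,0,0,0.02],[0.075,0,0,0,0.02],[0.075,0,0,0,0.02]],
  ],
)

```text
time_s: 5.33
ee_pos: [573.5, -33.7, 86.5]
ee_rot: [180.0, -0.0, 62.6]
force: [-0.2, -0.5, -1.4]
gripper_width: 23.6
```

```bash
python3 - <<'E'
from h import *
from ov import *
s=env.state();print(s['ee_pos'],s['ee_rot'],s['force'])
p=env.camera_params('wrist')
save('w3',env.grab_frame('wrist'));save('s3',env.grab_frame('scene'));save('d3',env.grab_frame('side'))
q=(605.5,79.9,62.45)
ov('wrist','pics/w3.png',q,'pics/o6.png',(120,0,520,240),2,p=p)
c=cv2.resize(cv2.imread('pics/s3.png')[260:430,250:350],(400,680),interpolation=cv2.INTER_CUBIC)[:600]
d=cv2.resize(cv2.imread('pics/d3.png')[250:370,170:290],(600,600),interpolation=cv2.INTER_CUBIC)
cv2.imwrite('pics/o7.png',cv2.resize(np.hstack([c,d]),(800,480)))
E
```

```text
[573.4762898  -33.65654027  86.4687552 ] [ 1.79985795e+02 -1.22121878e-02  6.25978900e+01] [-0.21153268 -0.51700044 -1.37995392]
```

View pics/o6.png

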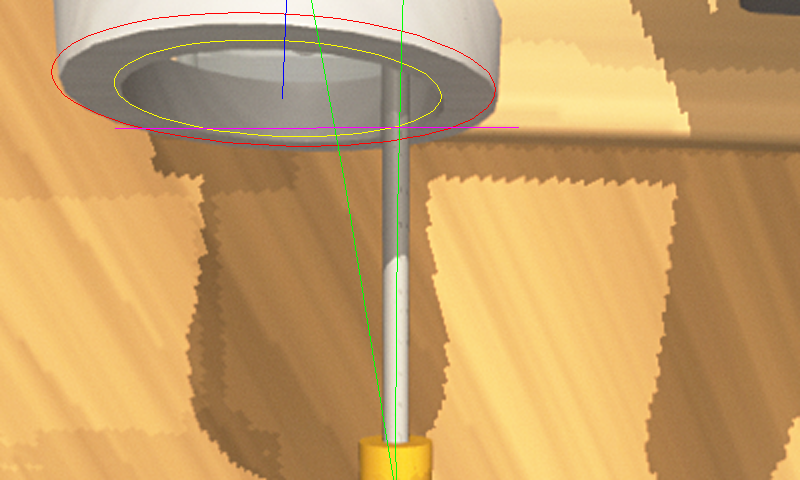

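View pics/o7.png

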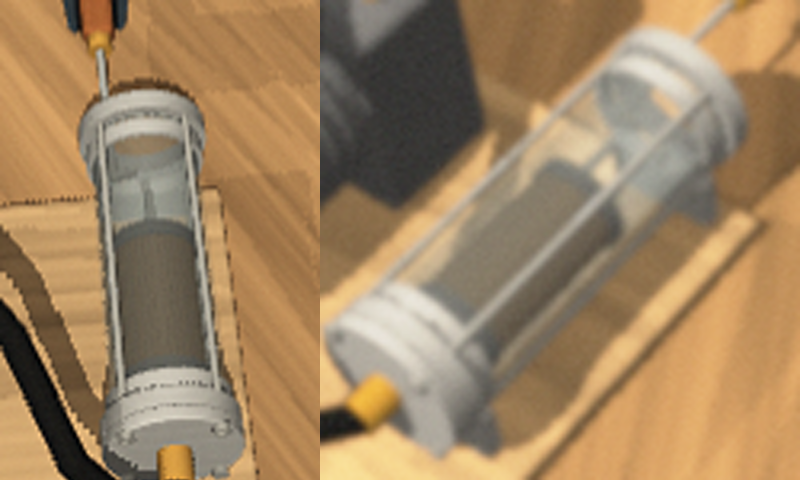

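jog_arm(
  deltas=[
    [[0.003,0.001,0,0,0.02],[0.009,0.001,0,0,0.02],[0.016,0.001,0,0,0.02],[0.024,0.001,0,0,0.02],[0.03,0.001,0,0,0.02],[0.034,0.001,0,0,0.02],[0.034,0.001,0,0,0.02]],
  ],
)

```text
time_s: 6.07
ee_pos: [590.2, -4.4, 86.4]
ee_rot: [180.0, -0.0, 62.5]
force: [-0.1, 0.3, -0.7]
gripper_width: 23.6
```

```bash
cat > look.py <<'E'
from h import *
import sys
n=sys.argv[1]
s=env.state();print(s['time_s'],s['ee_pos'],s['ee_rot'],s['force'],s['gripper_width'])
M=np.array([605.5,79.9,80]);t=np.radians(62.45);ex=np.array([np.cos(t),np.sin(t),0]);ey=np.array([-ex[1],ex[0],0])
print((s['ee_pos']-M)@ex,(s['ee_pos']-M)@ey)
save('w'+n,env.grab_frame('wrist'));save('s'+n,env.grab_frame('scene'));save('d'+n,env.grab_frame('side'))
c=cv2.resize(cv2.imread(f'pics/s{n}.png')[250:410,250:350],(375,600),interpolation=cv2.INTER_CUBIC)
d=cv2.resize(cv2.imread(f'pics/d{n}.png')[240:370,180:272],(425,600),interpolation=cv2.INTER_CUBIC)
cv2.imwrite(f'pics/v{n}.png',np.hstack([c,d]))
E
python3 look.py 4
```

```text
6.0667 [590.2336147   -4.44879242  86.42707368] [ 1.79981719e+02 -2.16327948e-02  6.25125145e+01] [-0.10468772  0.25887598 -0.74686924] 23.637395240049774
-81.84532236955559 -25.47792198816071
```

View pics/v4.png

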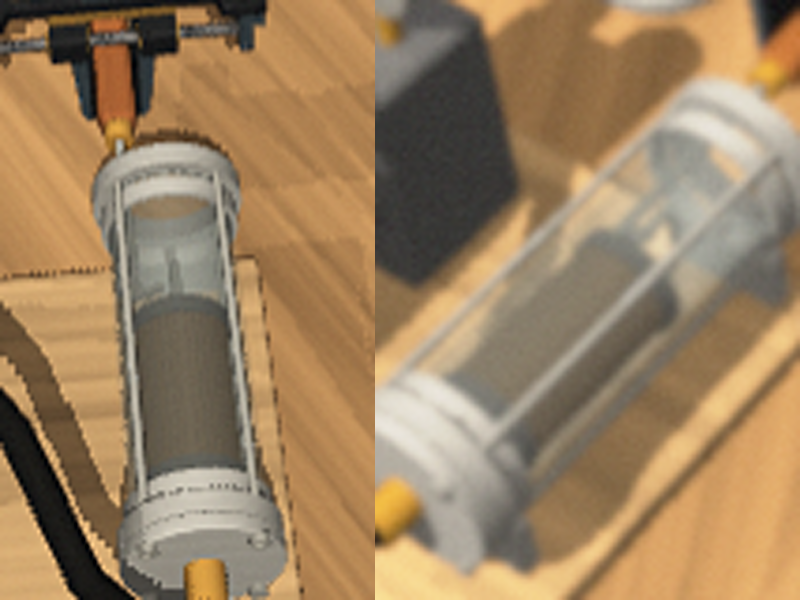

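View pics/w4.png

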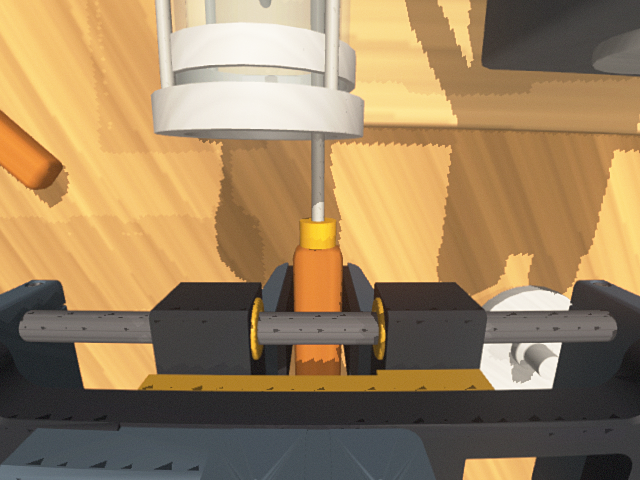

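```bash
python3 - <<'E'
from h import *
im=cv2.imread('pics/w4.png'); cv2.imwrite('pics/w4c.png',cv2.resize(im[0:60,200:360],None,fx=5,fy=5,interpolation=cv2.INTER_CUBIC))
p=env.camera_params('wrist');T=env.state()['ee_pos'];t=np.radians(62.5);ex=np.array([np.cos(t),np.sin(t),0]);ey=np.array([-ex[1],ex[0],0])
for uv in [(265,6),(265,0)]:
  for z in(58,64,76,94):
    X=atz(p,*uv,z)-T;print(uv,z,X@ex,X@ey)
E
```

```text
(265, 6) 58 140.11792406547931 24.63886058843802
(265, 6) 64 137.8848198320735 23.82883508054127
(265, 6) 76 133.41861136526194 22.208784064747782
(265, 6) 94 126.71929866504456 19.778707541057532
(265, 0) 58 142.6475940484572 24.56553675312292
(265, 0) 64 140.33072637221235 23.757939173346976
(265, 0) 76 135.6969910197226 22.142744013795273
(265, 0) 94 128.74638799098798 19.719951274467512
```

View pics/w4c.png

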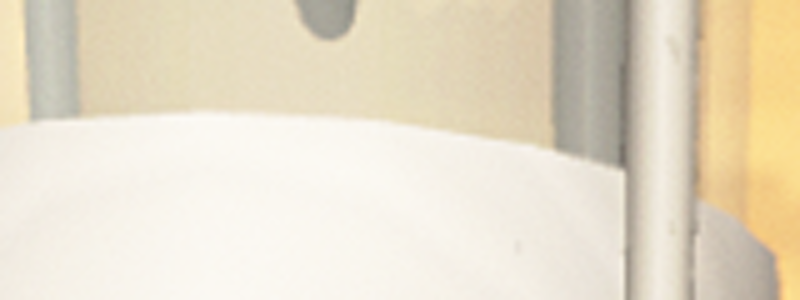

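jog_arm(
  deltas=[
    [[0.003,0,0,0,0.02],[0.0045,0,0,0,0.02],[0.0045,-0.003,0,0,0.02],[0.0045,-0.007,0,0,0.02],[0.0045,-0.011,0,0,0.02],[0.0045,-0.015,0,0,0.02],[0.0045,-0.017,0,0,0.02],[0.0045,-0.017,0,0,0.02]],
  ],
)

```text
time_s: 6.88
ee_pos: [576.0, 6.7, 86.5]
ee_rot: [-180.0, 0.0, 62.5]
force: [-0.1, 1.4, -1.7]
gripper_width: 23.5
```

```bash
python3 look.py 5;  python3 - <<'E'
import cv2
im=cv2.imread('pics/w5.png'); cv2.imwrite('pics/w5c.png',cv2.resize(im[0:160,140:380],None,fx=3,fy=3,interpolation=cv2.INTER_CUBIC))
E
```

```text
6.8833 [576.01195383   6.65330485  86.53233441] [-1.79979098e+02  9.24403571e-03  6.24657837e+01] [-0.07904682  1.37323829 -1.73729145] 23.52224587083949
-78.57995731786622 -7.733920395715047
```

View pics/v5.png

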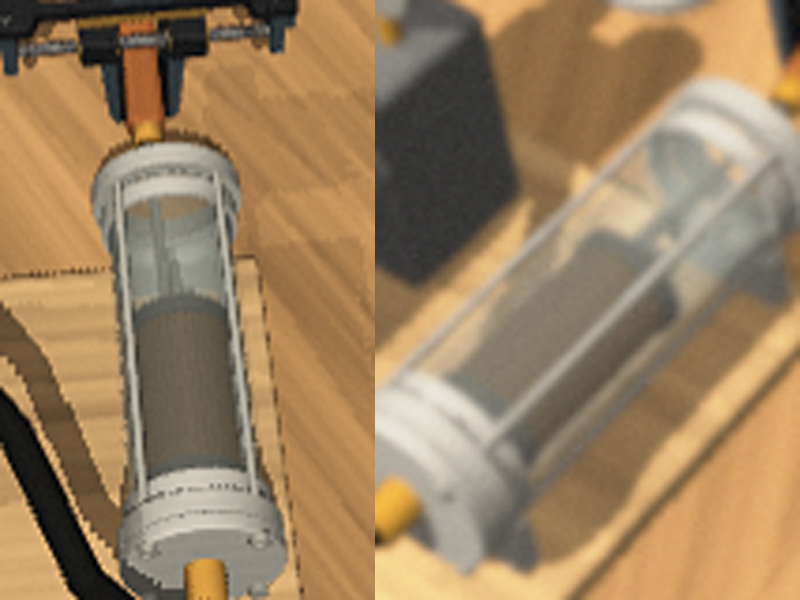

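View pics/w5c.png

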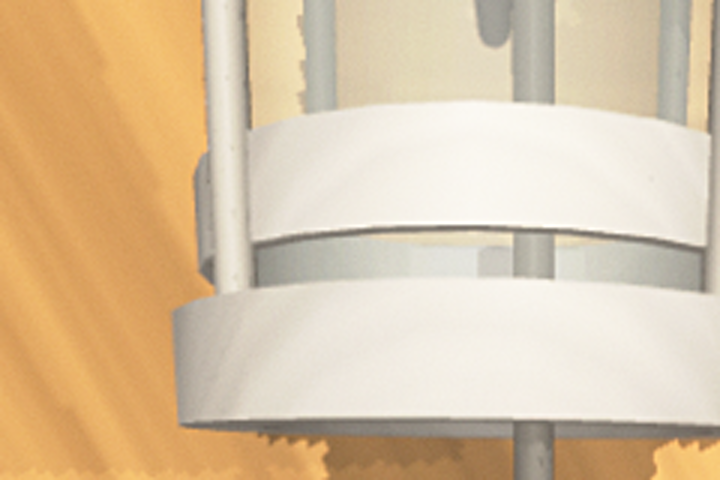

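jog_arm(
  deltas=[
    [[-0.003,0,0,0,0.02],[-0.007,0,0,0,0.02],[-0.012,0,0,0,0.02],[-0.02,0,0,0,0.02],[-0.03,0,0,0,0.02],[-0.04,0,0,0,0.02],[-0.05,0,0,0,0.02],[-0.06,0,0,0,0.02],[-0.07,0,0,0,0.02],[-0.08,0,0,0,0.02],[-0.09,0,0,0,0.02],[-0.097,0,0,0,0.02],[-0.1,0,0,0,0.02],[-0.1,0,0,0,0.02]],
  ],
)

```text
time_s: 8.2
ee_pos: [529.9, -83.1, 86.4]
ee_rot: [-180.0, 0.0, 62.4]
force: [0.6, -0.7, -0.5]
gripper_width: 23.7
```

```bash
python3 look.py 6
```

```text
8.2 [529.94886117 -83.13460184  86.44832587] [-1.79992241e+02  3.35326729e-02  6.24053413e+01] [ 0.63158697 -0.73080927 -0.54924141] 23.72602547300061
-179.49180952612866 -8.422962047131747
```

View pics/v6.png

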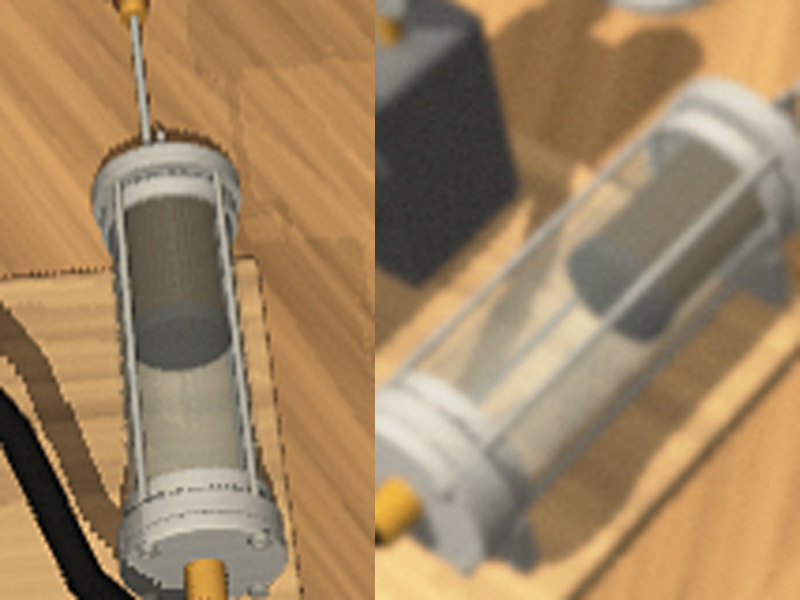

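View pics/w6.png

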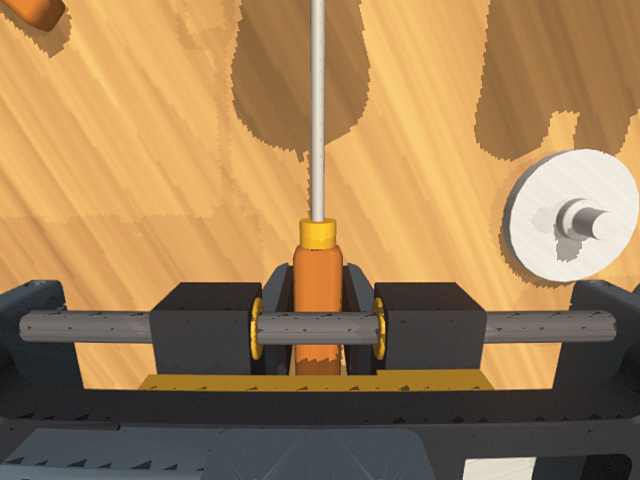

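jog_arm(
  deltas=[
    [[-0.003,0,0,0,0.02],[-0.009,0,0,0,0.02],[-0.017,0,0,0,0.02],[-0.026,0,0,0,0.02],[-0.035,0,0,0,0.02],[-0.042,0,0,0,0.02],[-0.047,0,0,0,0.02],[-0.05,0,0,0,0.02],[-0.05,0,0,0,0.02]],
  ],
)

```text
time_s: 9.1
ee_pos: [506.9, -127.4, 86.5]
ee_rot: [-180.0, 0.0, 62.4]
force: [-0.0, 0.8, -1.7]
gripper_width: 23.7
```

```bash
cat > cart.py <<'E'
from h import *
def draw(c,src,out,front,crop,sc,p=None,q=(605.5,79.9,62.45),z=76):
    p=p or env.camera_params(c); im=cv2.imread(src); u0,v0,u1,v1=crop
    im=cv2.resize(im[v0:v1,u0:u1],None,fx=sc,fy=sc,interpolation=cv2.INTER_CUBIC)
    x,y,t=q;t=np.radians(t);ex=np.array([np.cos(t),np.sin(t),0]);ey=np.array([-np.sin(t),np.cos(t),0]);ez=np.array([0,0,1.]);O=np.array([x,y,z])
    a=np.linspace(0,2*np.pi,60)
    def L(P,col):
        pts=np.array([proj(p,X) for X in P]); pts=((pts-[u0,v0])*sc).astype(np.int32)
        cv2.polylines(im,[pts.reshape(-1,1,2)],False,col,1)
    for d,col in((0,(0,0,255)),(11,(0,255,255)),(99,(0,255,0)),(110,(255,0,0))):
        L([O+(front+d)*ex+29*np.cos(k)*ey+29*np.sin(k)*ez for k in a],col)
    L([O+(front-30)*ex+18*ez,O+(front-30)*ex-18*ez],(0,0,255))
    cv2.imwrite(out,im)
E
python3 look.py 7; python3 - <<'E'
from cart import *
draw('scene','pics/s7.png','pics/k7.png',-55,(230,220,370,400),3.3)
draw('side','pics/d7.png','pics/l7.png',-55,(150,210,310,350),4)
E
```

```text
9.1 [ 506.90828355 -127.38397425   86.48091299] [-1.79999884e+02  2.19633273e-02  6.24065241e+01] [-0.03964543  0.83532727 -1.69223197] 23.721144667458894
-229.3804224770889 -8.461342477840347
```

View pics/k7.png

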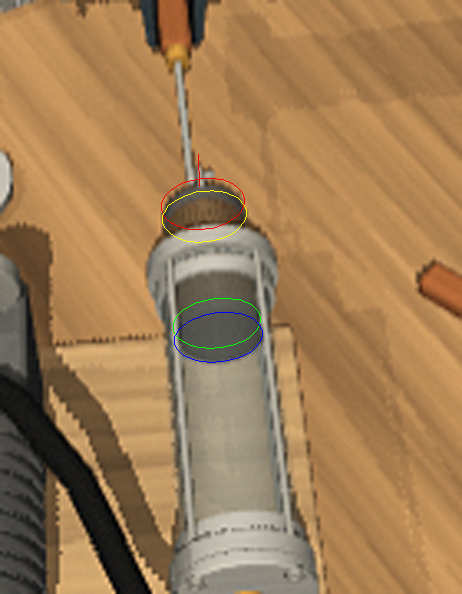

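View pics/l7.png

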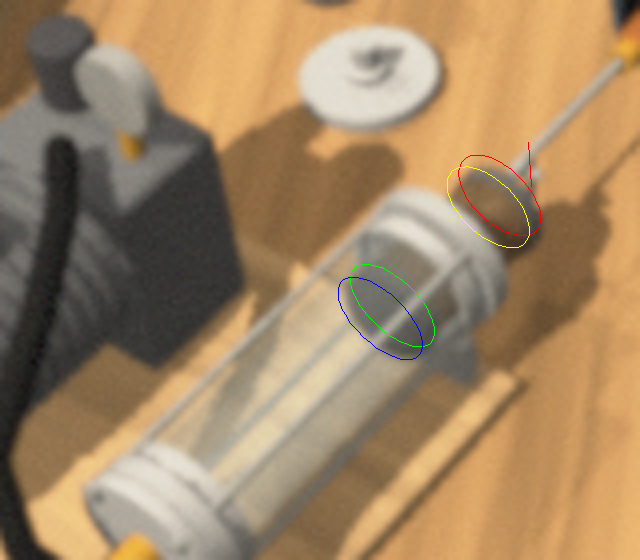

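View pics/w7.png

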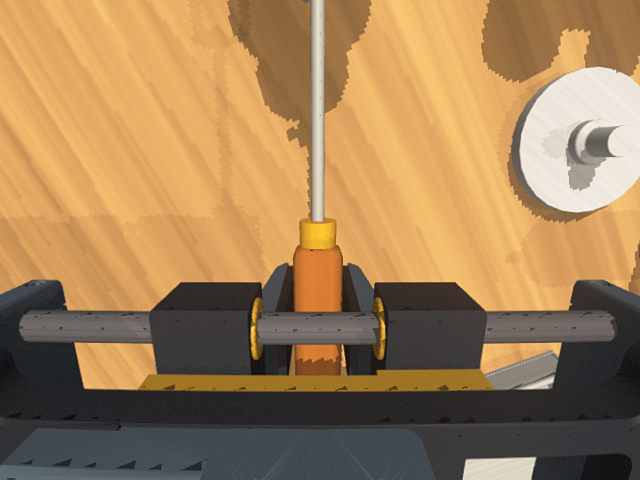

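jog_arm(
  deltas=[
    [[0.003,0,0,0,0.02],[0.006,0,0,0,0.02],[0.006,0.006,0,0,0.02],[0.006,0.013,0,0,0.02],[0.006,0.02,0,0,0.02],[0.005,0.022,0,0,0.02],[0,0.022,0,0,0.02],[-0.015,0.022,0,0,0.02],[-0.035,0.022,0,0,0.02],[-0.06,0.022,0,0,0.02]],
  ],
)

```text
time_s: 10.08
ee_pos: [498.7, -190.1, 86.3]
ee_rot: [-180.0, -0.0, 62.5]
force: [0.2, -0.8, -1.1]
gripper_width: 24.0
```

```bash
python3 look.py 8; python3 - <<'E'
from cart import *
draw('scene','pics/s8.png','pics/k8.png',-53,(230,220,370,400),3.3)
E
```

```text
10.0833 [ 498.72998788 -190.1382284    86.3447301 ] [-1.79981278e+02 -1.16936722e-02  6.25363224e+01] [ 0.19832204 -0.83836909 -1.10131381] 24.034008281174195
-288.8014633751216 -30.2356583728965
```

View pics/k8.png

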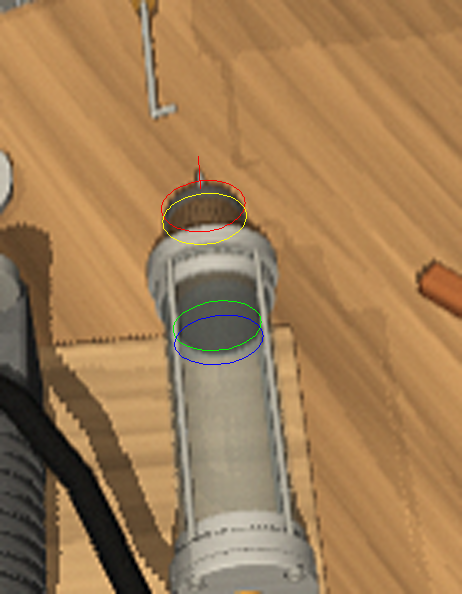

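jog_arm(
  deltas=[
    [[-0.01,-0.01,-0.02,0,0.02],[-0.01,-0.025,-0.045,-4,0.02],[0,-0.04,-0.055,-10,0.02],[0.015,-0.055,-0.055,-17,0.02],[0.03,-0.068,-0.05,-24,0.02],[0.044,-0.08,-0.035,-31,0.02],[0.0539,-0.0891,-0.01,-38.35,0.02],[0.0539,-0.0891,0.016,-38.35,0.02],[0.0539,-0.0891,0.04,-38.35,0.02],[0.0539,-0.0891,0.056,-38.35,0.02],[0.0539,-0.0891,0.062,-38.35,0.02],[0.0539,-0.0891,0.065,-38.35,0.02],[0.0539,-0.0891,0.0655,-38.35,0.02],[0.0539,-0.0891,0.0655,-38.35,0.02]],
  ],
)

```text
time_s: 11.4
ee_pos: [445.9, -101.0, 21.7]
ee_rot: [179.9, 0.0, 100.8]
force: [0.3, 0.3, -0.9]
gripper_width: 23.5
```

Half a millimetre lower, then open wide enough to clear the handle and rise.

jog_arm(
  deltas=[
    [[0,0,0.0005,0,0.02],[0,0,0.0005,0,0.045],[0,0,0.0005,0,0.045],[0,0,0.0005,0,0.045],[0,0,-0.005,0,0.06],[0,0,-0.03,0,0.07],[0,0,-0.07,0,0.085],[0,0,-0.12,0,0.09],[0,0,-0.16,0,0.09],[0,0,-0.16,0,0.09]],
  ],
)

```text
time_s: 12.23
ee_pos: [448.8, -101.9, 188.3]
ee_rot: [179.3, 0.3, 100.8]
force: [1.3, -0.7, 0.3]
gripper_width: 81.1
```

```bash
python3 look.py 9
```

```text
12.2333 [ 448.77237851 -101.89770231  188.26456126] [179.25724224   0.33940312 100.78895493] [ 1.2574798  -0.74215424  0.34940589] 81.09538670693735
-233.67326567283158 54.870363714776715
```

View pics/s9.png

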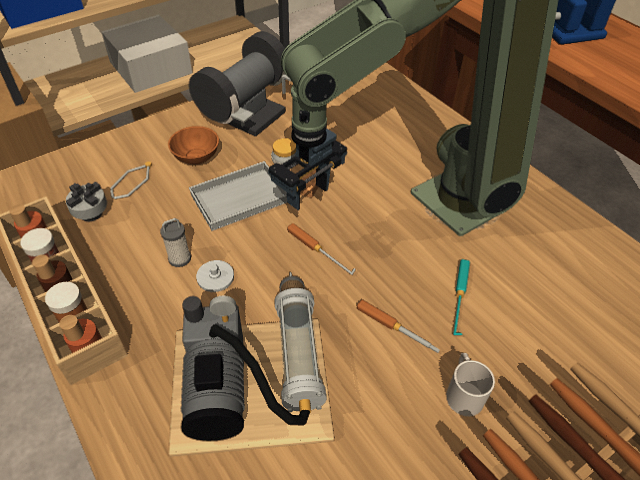

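View pics/w9.png

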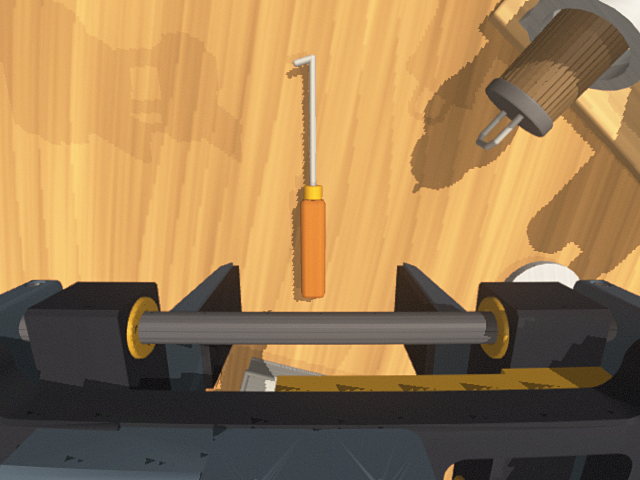

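View pics/d9.png

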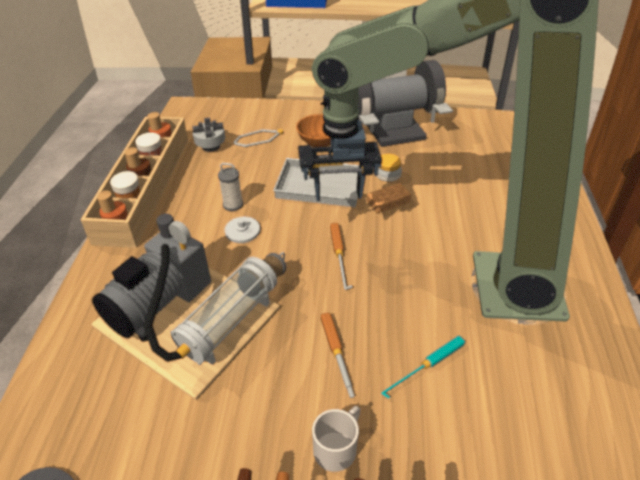

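```bash
python3 - <<'E'
import cv2,numpy as np
c=cv2.resize(cv2.imread('pics/s4.png')[150:240,180:310],None,fx=3,fy=3,interpolation=cv2.INTER_CUBIC)
d=cv2.resize(cv2.imread('pics/d4.png')[140:220,260:390],None,fx=3,fy=3,interpolation=cv2.INTER_CUBIC)
cv2.imwrite('pics/t4.png',np.vstack([c,d]))
E
```

```text
(no output)
```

View pics/t4.png

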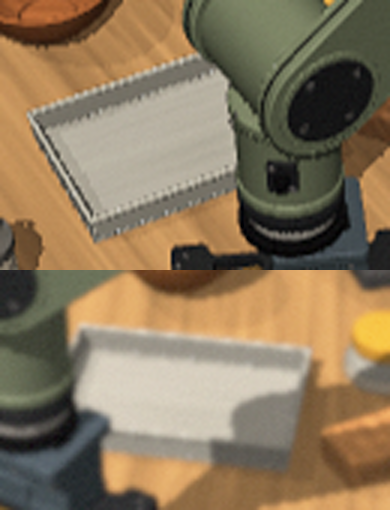

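```bash
python3 - <<'E'
from h import *
s=env.camera_params('scene');d=env.camera_params('side')
for uv in [(190,188),(211.7,224),(266,163.5)]: print('scene',uv,atz(s,*uv,31).round(1))
for uv in [(286.5,159),(363.3,165.7),(357.5,197.5),(276.5,189.5)]: print('side',uv,atz(d,*uv,31).round(1))
E
```

```text
scene (190, 188) [ 619.2 -428.3   31. ]
scene (211.7, 224) [ 632.7 -273.1   31. ]
scene (266, 163.5) [ 391.4 -398.8   31. ]
side (286.5, 159) [ 618.6 -425.8   31. ]
side (363.3, 165.7) [ 389.2 -410.4   31. ]
side (357.5, 197.5) [ 400.6 -261.5   31. ]
side (276.5, 189.5) [ 626.1 -278.3   31. ]
```

jog_arm(
  deltas=[
    [[0.012,0.017,0,4,0.09],[0.032,0.044,0,9,0.09],[0.055,0.076,0,15,0.09],[0.078,0.108,0,22,0.09],[0.1,0.138,0,29,0.09],[0.118,0.163,0,35,0.09],[0.1265,0.175,0,38.35,0.09],[0.129,0.178,0,38.35,0.09],[0.129,0.178,0,38.35,0.09],[0.129,0.178,0,38.35,0.09]],
  ],
)

```text
time_s: 13.22
ee_pos: [594.2, 58.5, 179.2]
ee_rot: [-179.8, 0.2, 62.5]
force: [0.3, 0.3, -0.3]
gripper_width: 90.6
```

```bash
python3 look.py 10; python3 - <<'E'
from cart import *
p=env.camera_params('wrist')
draw('wrist','pics/w10.png','pics/k10.png',-53,(0,0,640,480),1.25,p=p,q=(606.1,78.5,62.45))
E
```

```text
13.2167 [594.1558652   58.45960103 179.23038071] [-1.79813846e+02  1.51269463e-01  6.25284569e+01] [ 0.30534332  0.26517437 -0.26772489] 90.56594319155744
-24.25613705952402 0.14112855498211835
```

View pics/k10.png

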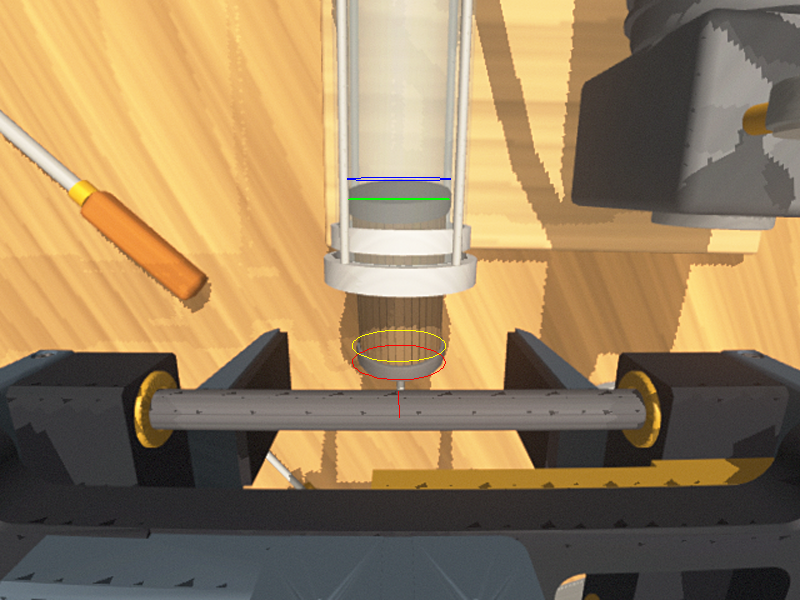

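View pics/v10.png

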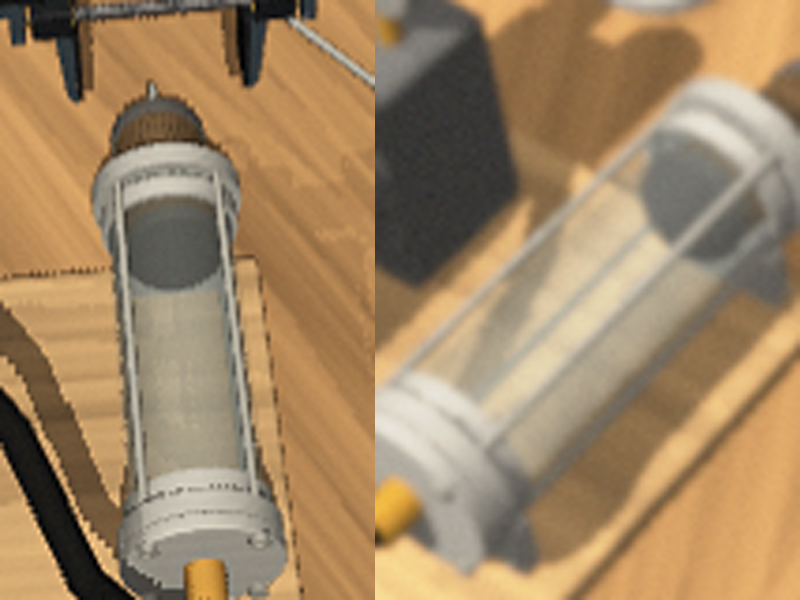

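jog_arm(
  deltas=[
    [[0,0,0.015,0,0.09],[0,0,0.04,0,0.09],[0,0,0.065,0,0.09],[0,0,0.088,0,0.09],[0,0,0.102,0,0.09],[0,0,0.1065,0,0.09],[0,0,0.1065,0,0.09]],
  ],
)

```text
time_s: 13.95
ee_pos: [594.6, 58.4, 73.6]
ee_rot: [-179.9, 0.1, 62.4]
force: [-0.0, -0.4, -0.1]
gripper_width: 90.0
```

```bash
python3 look.py 11
```

```text
13.95 [594.6151932   58.35156061  73.61473196] [-1.79885781e+02  7.72769869e-02  6.24121606e+01] [-0.0459525  -0.43015355 -0.09901338] 89.95836302686435
-24.13947697698085 -0.31608624286721554
```

View pics/w11.png

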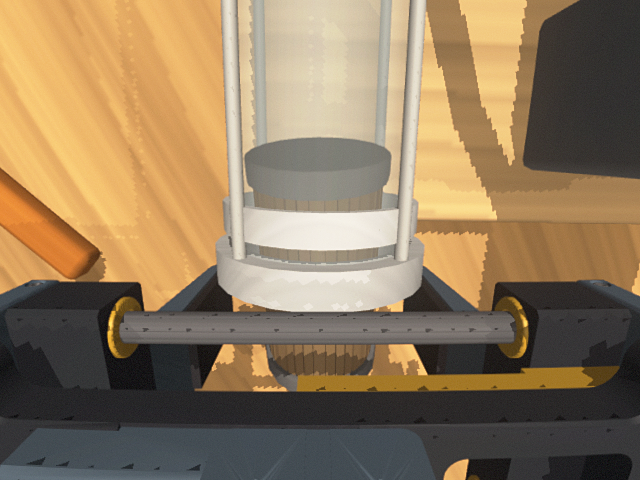

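View pics/s11.png

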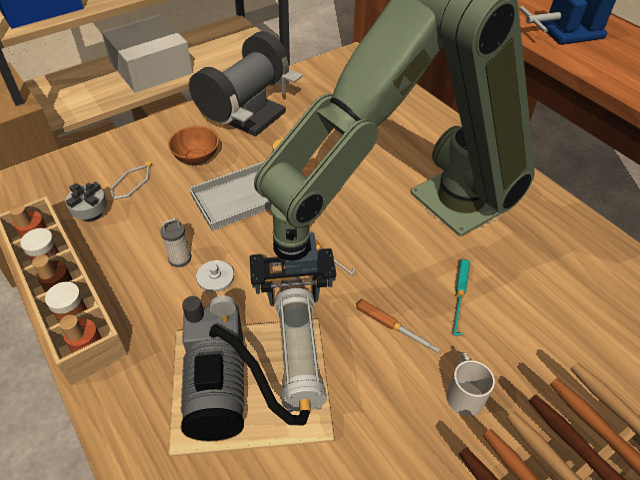

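jog_arm(
  deltas=[
    [[0,0,0,0,0.07],[0,0,0,0,0.05],[0,0,0,0,0.045],[0,0,0,0,0.045],[0,0,0,0,0.045],[0,0,0,0,0.045],[0,0,0,0,0.045]],
  ],
  grip_force=50,
)

```text
time_s: 14.68
ee_pos: [595.7, 59.1, 74.5]
ee_rot: [180.0, 0.0, 62.5]
force: [-0.3, -1.6, 1.0]
gripper_width: 50.3
```

jog_arm(
  deltas=[
    [[-0.003,0,0,0,0.045],[-0.008,0,0,0,0.045],[-0.015,0,0,0,0.045],[-0.023,0,0,0,0.045],[-0.032,0,0,0,0.045],[-0.042,0,0,0,0.045],[-0.052,0,0,0,0.045],[-0.062,0,0,0,0.045],[-0.072,0,0,0,0.045],[-0.082,0,0,0,0.045],[-0.09,0,0,0,0.045],[-0.094,0,0,0,0.045],[-0.095,0,0,0,0.045]],
  ],
)

```text
time_s: 15.77
ee_pos: [551.3, -25.9, 74.5]
ee_rot: [-180.0, 0.0, 62.4]
force: [0.9, 0.3, -2.8]
gripper_width: 49.8
```

```bash
python3 look.py 12; python3 - <<'E'
import cv2,numpy as np
c=cv2.resize(cv2.imread('pics/s12.png')[210:330,230:350],(400,400),interpolation=cv2.INTER_CUBIC)
d=cv2.resize(cv2.imread('pics/d12.png')[180:300,220:340],(400,400),interpolation=cv2.INTER_CUBIC)
cv2.imwrite('pics/t12.png',np.hstack([c,d]))
E
```

```text
15.7667 [551.34124772 -25.90113757  74.515079  ] [-1.79996791e+02  1.83837351e-03  6.23955427e+01] [ 0.92744695  0.2647869  -2.77021372] 49.767094162015766
-118.85372822958803 -0.917848343110786
```

View pics/t12.png

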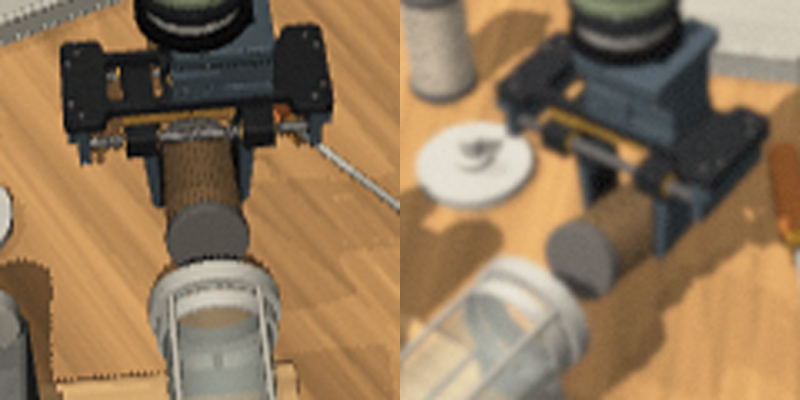

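View pics/w12.png

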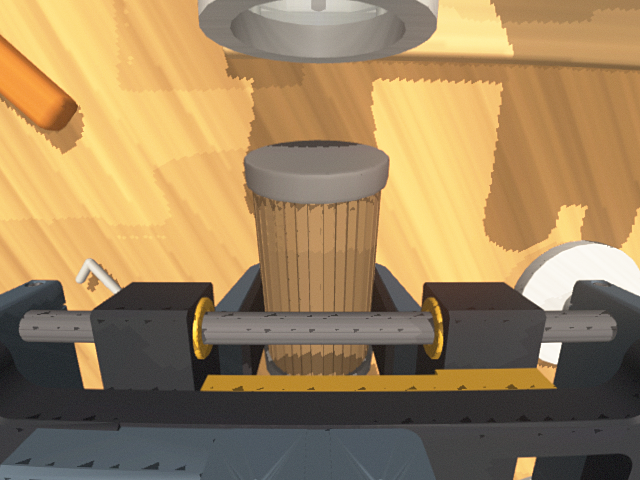

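jog_arm(
  deltas=[
    [[-0.006,0.002,-0.006,1,0.045],[-0.02,0.006,-0.02,4,0.045],[-0.042,0.013,-0.035,9,0.045],[-0.068,0.021,-0.046,14,0.045],[-0.096,0.03,-0.05,20,0.045],[-0.125,0.039,-0.05,26,0.045],[-0.154,0.048,-0.05,32,0.045],[-0.183,0.057,-0.05,38,0.045],[-0.212,0.066,-0.05,44,0.045],[-0.24,0.074,-0.05,50,0.045],[-0.265,0.082,-0.05,56,0.045],[-0.286,0.088,-0.05,61,0.045],[-0.3,0.093,-0.05,65,0.045],[-0.307,0.095,-0.05,66.75,0.045],[-0.307,0.095,-0.05,66.75,0.045],[-0.307,0.095,-0.05,66.75,0.045]],
  ],
)

```text
time_s: 17.25
ee_pos: [493.9, -340.8, 124.5]
ee_rot: [-180.0, 0.0, -4.3]
force: [0.1, 1.4, -3.5]
gripper_width: 50.1
```

```bash
python3 look.py 13; python3 - <<'E'
import cv2,numpy as np
c=cv2.resize(cv2.imread('pics/s13.png')[120:270,150:350],(533,400),interpolation=cv2.INTER_CUBIC)
d=cv2.resize(cv2.imread('pics/d13.png')[110:260,240:440],(533,400),interpolation=cv2.INTER_CUBIC)
cv2.imwrite('pics/t13.png',cv2.resize(np.hstack([c,d]),(800,300)))
E
```

```text
17.25 [ 493.907796   -340.75580368  124.46979504] [-1.79951717e+02  1.23577606e-02 -4.25387811e+00] [ 0.09180497  1.4194064  -3.46147462] 50.133207148329724
-424.57051409169793 -95.62428417922133
```

View pics/t13.png

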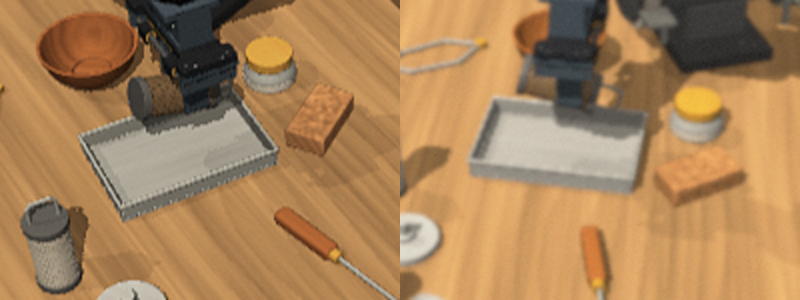

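View pics/w13.png

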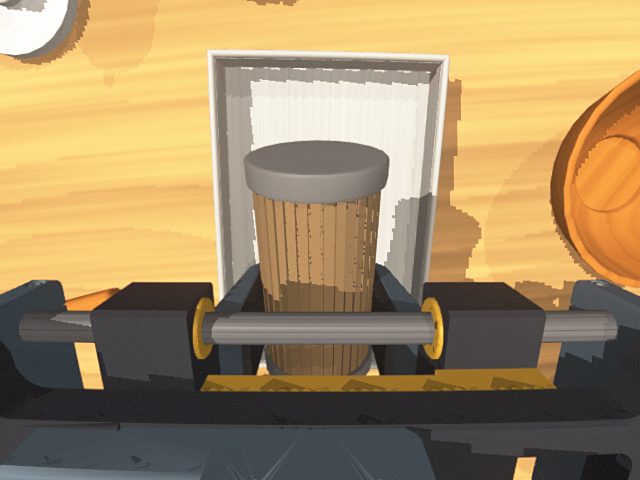

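```bash
python3 - <<'E'
from h import *
p=env.camera_params('wrist')
for uv in [(209,52),(449,57),(219,270),(434,270)]: print(uv,atz(p,*uv,31).round(1))
for uv,z in [((317,146),100),((317,146),105)]: print(atz(p,*uv,z).round(1))
E
```

```text
(209, 52) [ 635.4 -278.2   31. ]
(449, 57) [ 621.2 -433.2   31. ]
(219, 270) [ 487.8 -264.1   31. ]
(434, 270) [ 476.1 -424.    31. ]
[ 569.6 -343.6  100. ]
[ 569.5 -343.6  105. ]
```

jog_arm(
  deltas=[
    [[0,0.002,0.01,0,0.045],[0,0.004,0.027,0,0.045],[0,0.004,0.046,0,0.045],[0,0.004,0.063,0,0.045],[0,0.004,0.076,0,0.045],[0,0.004,0.084,0,0.045],[0,0.004,0.088,0,0.045],[0,0.004,0.09,0,0.045],[0,0.004,0.09,0,0.045]],
  ],
)

```text
time_s: 18.15
ee_pos: [498.4, -345.3, 37.8]
ee_rot: [179.9, -0.6, -4.3]
force: [5.4, 3.8, 12.3]
gripper_width: 50.4
```

```bash
python3 look.py 14; python3 - <<'E'
import cv2,numpy as np
c=cv2.resize(cv2.imread('pics/s14.png')[120:270,150:350],(533,400),interpolation=cv2.INTER_CUBIC)
d=cv2.resize(cv2.imread('pics/d14.png')[110:260,240:440],(533,400),interpolation=cv2.INTER_CUBIC)
cv2.imwrite('pics/t14.png',cv2.resize(np.hstack([c,d]),(800,300)))
E
```

```text
18.15 [ 498.35840502 -345.34916423   37.76922502] [179.88668406  -0.57687782  -4.33572904] [ 5.43362349  3.82720527 12.33189266] 50.37656073733585
-426.5845153995813 -101.69476032360163
```

View pics/t14.png

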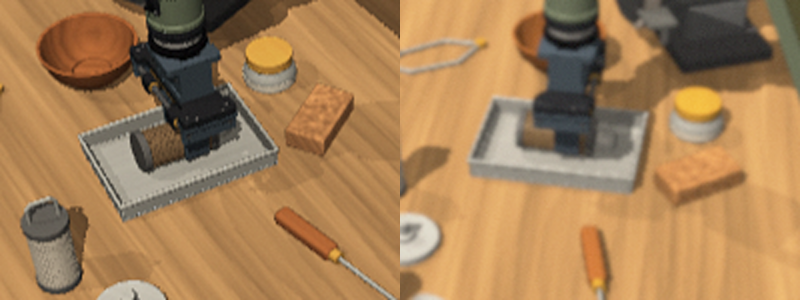

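View pics/w14.png

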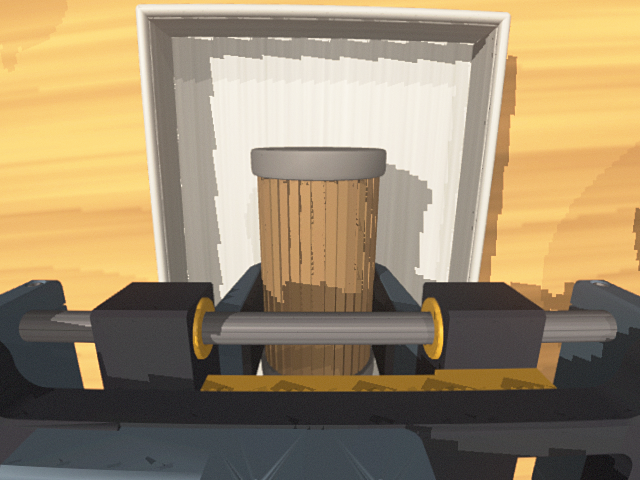

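jog_arm(
  deltas=[
    [[0,0,-0.001,0,0.045],[0,0,-0.002,0,0.045],[0,0,-0.002,0,0.045],[0,0,-0.002,0,0.052],[0,0,-0.002,0,0.055],[0,0,-0.002,0,0.06],[0,0,-0.002,0,0.068],[0,0,-0.002,0,0.075],[0,0,-0.002,0,0.075],[0,0,-0.002,0,0.075],[0,0,-0.002,0,0.075]],
  ],
)

```text
time_s: 19.22
ee_pos: [493.6, -345.2, 36.4]
ee_rot: [-180.0, 0.0, -4.3]
force: [-1.1, 0.1, -0.3]
gripper_width: 74.9
```

```bash
python3 look.py 15
```

```text
19.2167 [ 493.58599298 -345.23149099   36.38842593] [-1.79994122e+02  6.87740367e-03 -4.30465677e+00] [-1.08678469  0.11766589 -0.29201457] 74.94684930096669
-428.6875333629021 -97.40907728416964
```

View pics/w15.png

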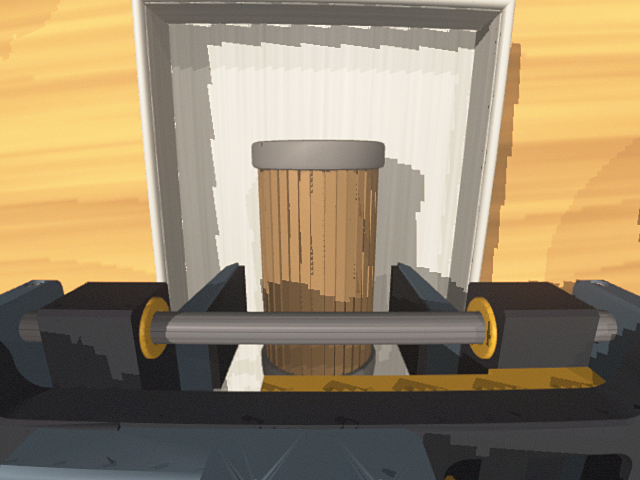

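Fingers are clear on both sides of the cartridge, so I raise the arm straight up.

jog_arm(
  deltas=[
    [[0,0,-0.01,0,0.075],[0,0,-0.03,0,0.075],[0,0,-0.06,0,0.075],[0,0,-0.09,0,0.075],[0,0,-0.13,0,0.075],[-0.03,0,-0.16,0,0.075],[-0.06,0,-0.18,0,0.075],[-0.07,0,-0.19,0,0.075],[-0.07,0,-0.19,0,0.075],[-0.07,0,-0.19,0,0.075]],
  ],
)

```text
time_s: 20.2
ee_pos: [424.1, -340.1, 227.1]
ee_rot: [179.9, -0.1, -4.3]
force: [-0.4, -0.0, -0.7]
gripper_width: 74.9
```

```bash
python3 look.py 16; python3 - <<'E'
from h import *
p=env.camera_params('wrist')
E
```

```text
20.2 [ 424.13199269 -340.12866057  227.1426455 ] [ 1.79949295e+02 -1.25052019e-01 -4.34563642e+00] [-0.37294621 -0.02406299 -0.69551902] 74.90094244878837
-456.28736329177633 -33.47046279380095
```

View pics/w16.png

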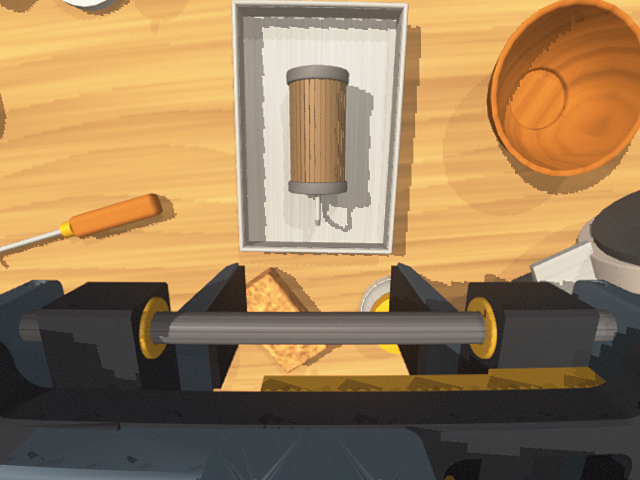

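View pics/s16.png

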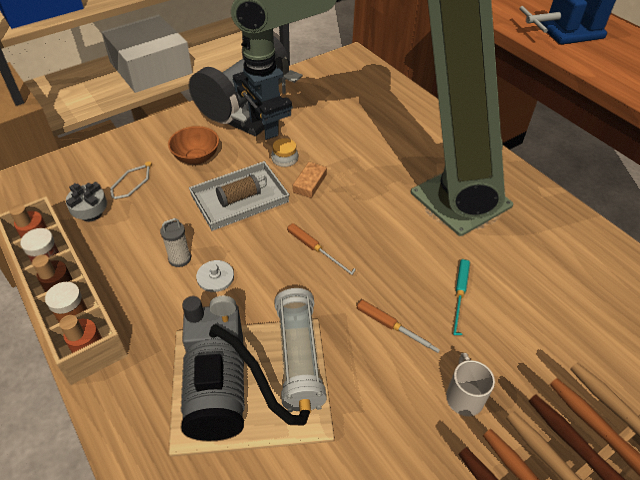

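jog_arm(
  deltas=[
    [[0,0,0,0,0.075],[0,0,0,0,0.075],[0,0,0,0,0.075],[0,0,0,0,0.075],[0,0,0,0,0.075],[0,0,0,0,0.075]],
  ],
)

```text
time_s: 20.85
ee_pos: [423.9, -340.0, 226.3]
ee_rot: [-180.0, 0.0, -4.3]
force: [-0.6, -0.5, -0.2]
gripper_width: 74.7
```

```bash
python3 - <<'E'
from h import *
save('s17',env.grab_frame('scene'))
a=cv2.imread('pics/s16.png')[155:235,185:370].astype(int);b=cv2.imread('pics/s17.png')[155:235,185:370].astype(int)
print('pixels changed',(abs(a-b).max(2)>25).sum(), env.state()['time_s'])
print(env.look_for('scene','cartridge')[:2])
print(env.job_done())
E
```

```text
pixels changed 1 20.9
[{'xyz': [518.1, -335.2, 48.6], 'conf': 0.61}]
the job is handed in; nothing more can be done
None
```

The old cartridge is lying on its side near the middle of the tray, and the job was handed in at about 21 s of the 66 s allowed. `job_done` gives no verdict, so what follows rests on my own images and readings.

1. **Hook:** I caught the cartridge's wire loop with the orange-handled hook and drew the cartridge out until about 53 mm of its body stood clear. I then unhooked it and laid the hook flat where it had been lying.
2. **Fingers:** I gripped the pleated body, pulled the cartridge clear, lowered it onto the tray floor and let go.

**Last checks:**
- **Cartridge:** The pictures show it lying level inside the tray walls, with the fingers well clear. Two frames about 0.65 s apart differ by a single pixel around the tray, so it is at rest.
- **Hook and other items:** The hook lies on the bench clear of the tray. I saw none of the bystanders moved in the pictures, but I did not measure their positions.

**Readings that did not match:**
- The grip closed to 50 mm on a body given as 53 mm.
- The cartridge met the tray floor about 4 mm earlier than I expected, because it was slightly tilted, and pressed with about 12 N. I backed off 2 mm before opening the fingers.
- My tray-centre estimates from different cameras differed by about 4 mm, which is well inside the margin.
- I did not read the hook-to-cartridge contact force directly. I judged that the hook was holding because the cartridge moved with it.

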